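# Go / no-go check of a cast model column

### The job

Check the thickness of the sand-coloured cast column's shaft: keeping it upright with its foot down close to the surface, push it in at the flared mouth of the green go gauge, right through between the jaws and out at the far end; then try it along the middle of the red no-go gauge's flared mouth until both jaws stop it, and lean on it with a steady push of about 5 N for a second. Then set it down gently, upright, in the wooden tray and let go. The cast chips easily: never let it lean over more than a few degrees or press on a gauge with more than 20 N, and leave the other models and the pot where they are.

Things in the scene. Friction and masses are not known exactly. Their poses are not given: they have to be found in the camera images.
- column: Sand-coloured cast model column, standing upright, 95 mm tall, about 75 g. Round shaft 20 mm in diameter from the foot (z = 0) to z = 58 mm; above it a square capital block 28 x 28 mm, from z = 58 to 95 mm, to be gripped by its flat sides (their normals are x and y). Origin: centre of the foot; z up along the shaft.
- go_gauge: Go gauge, fixed. Aluminium base plate 6 mm thick, x -71 to +79 mm, 72 mm wide; on it two upright green jaws, tops at z = 36 mm, 22 mm apart, open above and at both ends. Gap runs along x from 0 (throat) to 35 mm; at the -x end the jaws flare out at 45 degrees for 12 mm (mouth). Origin: on the table under the throat's middle. +x: push direction, mouth to gap, away from the robot within 0.4 rad.
- go_exit (a point): Point on the go gauge's base plate (z = 6 mm) at x = 55 mm, y = 0 of the gauge, axes as the gauge. The column's shaft passes the go gap with 1 mm to spare on either side; when its axis is here it is wholly out at the far end.
- nogo_gauge: No-go gauge, fixed: two flat rails 6 mm high along x (-80 to +80 mm), bare table 28 mm wide between them. On the rails two upright red jaws, tops at z = 36 mm, 16 mm apart, with 45 degree flared mouth at their -x end, as on the go gauge. The jaws are firmly clamped at an unmeasured place: throat anywhere from x = -18 to +18 mm. Origin: on the table, on the gap's middle line. +x: push direction.
- nogo_line (a point): Point on the table on the no-go gap's middle line, at x = -50 mm of the no-go gauge, axes as that gauge; always clear in front of the mouth. Pushed along +x from here the column stops on both throat corners, its axis 6 mm before the throat. Off the middle line it meets one jaw, which pushes it sideways towards the middle. The jaws do not give.
- tray: Open light-wood tray, 120 x 120 mm outside, rim 18 mm high, walls and floor 5 mm thick, empty, fixed. Origin: centre of its underside; z up.
- pinnacle: Bystander: white plaster pinnacle of round fruits, about 76 mm across and 80 mm tall, loose. Origin: centre of its underside.
- arcade: Bystander: white plaster arcade model, 40 x 110 x 76 mm tall, loose. Origin: centre of its underside.
- pot: Bystander: white jar with a blue lid, 56 mm in diameter, 75 mm tall, loose. Origin: centre of its underside.
Things that resemble listed ones, but are neither listed nor needed, are in the scene too. Of the things that look like the column, the largest one is meant. Leave any orange or pink look-alike of the nogo_gauge alone.

How it is judged:
By the outcome, as a careful person would: the job done as asked, in the order asked, and still so for the second after the job is handed in, with the robot touching nothing.
It also fails if it takes over 72 s, if anything falls off the work surface, if the arm or the gripper's body presses on something with over 40 N, if the wrist force passes 120 N, or if a joint passes its speed limit or range.

### The arm

A 6-joint arm with a two-finger parallel gripper is mounted at the origin on the work surface. World frame = base frame: x ahead of the robot, y to its left, z up, the work surface at z = 0. Lengths are in m, angles in rad, forces in N, time in s.
With the tool pointing down it reaches from about 0.375 to 0.975 m from the base axis. Payload 3.8 kg.
Tool frame: the origin (TCP) lies midway between the tips of the shut fingers; the grasp point (between the pads) lies 19 mm behind it; z points along the fingers, y is the direction in which the jaws open and shut (so a half turn about z gives the same grasp; the last joint's range is limited). The gripper opens to 85 mm and grips with 20 to 120 N. Pads are 22 mm wide; open, the fingers measure 114 mm over their backs; the gripper's body (76 mm by 85 mm) begins 54 mm behind the grasp point. The pads swing forward as they close: fully open they stand 13 mm farther back than shut.
Start: joints at [-1.304, 0.264, 1.604, -0, 1.274, -0.037], TCP at [0.202, -0.644, 0.206] pointing down, gripper open.
Joint ranges: [-2.63, 2.63], [-0.94, 2.18], [0.31, 2.57], [-1.31, 4.45], [0, 2.66], [-2.55, 2.55]. Speed limits (rad/s): [2.57, 2.57, 3.14, 3.14, 3.14, 3.14].

### API

Orientations are given as a unit quaternion [w, x, y, z].
In Python, from plant import ctrl gives the robot as it stands.
- The arm moves only by the tool play_rows, never from a script. Its argument "plan" is a list of rows, each a list of 7 numbers: the shift along the world's x, y, z in units of 25 mm (1.0 is 25 mm), then the turn, a rotation vector about the world's x, y, z in units of 5 degrees (1.0 is 5 degrees), then the gripper's target within -1 to 1 (fully open at 1, half-way at 0, shut at -1). A call has 1 to 10 rows; each row shifts and turns the commanded pose from where the row before left it; what a row does not reach is not made up. A row lasts 1/12 s, in which the tool goes at most 41.7 mm and 7.16 degrees, less where a joint would pass 70% of its speed; a pose out of reach is approached as far as the arm can. A call is refused whole if a number of a shift passes 1 or a number of a turn 1, either way. A call with a gripper value outside its range is refused whole. The fingers move at their own pace and stop on an object; "force" is the grip in N (left out, the last holds). Time passes only in rows, so rows that do not move let the fingers close. It gives the time, the measured TCP pose, the force and the opening at its end, in the units of the state.
- ctrl.state(): the state, without advancing time (a new reading comes with each control period).
- ctrl.camera(name): name is "scene" or "side" or "wrist"; returns a dict with "image" (480x640x3 uint8, blue, green, red), "depth" (480x640 float32, m along the optical axis (not along the pixel's ray), 0 where there is no reading), "intrinsics" (3x3 intrinsics, pixels), "world_from_camera" (4x4, takes a point from camera to world coordinates); the wrist camera has in their place "T_tool_cam" (4x4, takes a point from camera to tool coordinates, whose origin is the TCP and whose axes are the flange's). Camera axes: x right, y up, looking along -z (the intrinsics and any distortion apply to the point x, -y, -z); pixel columns grow to the right and rows downward; lengths in m; the calibration is good to about 2 mm. The wrist camera is an equidistant fisheye: a pixel r from the principal point sees the ray r / f radians off the axis. A picture is of the moment at which its call begins: read the wrist's pose just before it.
- ctrl.sign_off(): hands the job in, once; it reports no verdict.
The state is a dict: "time_s": time; "joints": joint angles; "joint_vel": joint speeds; "joint_efforts": joint torques, N m; "tool_pos": TCP position; "tcp_rot": TCP orientation; "ft_force": force on the tool from outside, world axes, zero at the start; "torque": the same for the moment, N m; "width": finger opening in m.
Only numpy, scipy, OpenCV 4.12 (cv2) and the standard library are available. Lean on these libraries where they do the work, as an engineer would, in place of code of your own. Each camera call takes 0.05 s, during which the arm holds its last target. There are 200 camera calls.

## Working session

There is one attempt and no reset: what is moved stays moved. The work goes in short steps, Python scripts to look and compute and a tool call to move; the robot and the scene stay as the last step left them, time stands still between calls to the robot, and variables do not carry over. Pictures are saved under pics/ and viewed, about 8 in all and at most 12, crops included, and the job is handed in when it is done.

Besides the shell and the picture viewer there is one more tool, called after "Emit:" as name([rows], argument=value, ...), one row to a line, values as JSON. play_rows: Moves the arm, as the interface text tells. Its arguments: {"type":"object","properties":{"plan":{"type":"array"},"force":{"type":"number"}},"required":["plan"]}

```bash
mkdir -p pics; ls; cat > h.py <<'E'
import numpy as np, cv2
from plant import ctrl
def snap(n,f):
    c=ctrl.camera(n); cv2.imwrite(f'pics/{f}.png',c['image']); np.savez(f'pics/{f}.npz',**{k:v for k,v in c.items()}); return c
def load(f): return dict(np.load(f'pics/{f}.npz'))
def pt(c,u,v,d=None):
    K=c['intrinsics']; d=c['depth'][v,u] if d is None else d
    p=np.array([(u-K[0,2])/K[0,0]*d,-(v-K[1,2])/K[1,1]*d,-d,1]); return (c['world_from_camera']@p)[:3]
def cloud(c):
    K=c['intrinsics'];d=c['depth'];v,u=np.mgrid[:480,:640]
    P=np.stack([(u-K[0,2])/K[0,0]*d,-(v-K[1,2])/K[1,1]*d,-d,np.ones_like(d)],-1)
    return (P@c['world_from_camera'].T)[...,:3]
E
python3 - <<'E'
from h import *
for n in('scene','side'):
    c=snap(n,n+'1'); print(n,[ (k,type(v)) for k,v in c.items()]); print(c['intrinsics'],c['world_from_camera'].round(3))
print(ctrl.state())
E
```

```text
pics
scene [('image', <class 'numpy.ndarray'>), ('depth', <class 'numpy.ndarray'>), ('intrinsics', <class 'numpy.ndarray'>), ('world_from_camera', <class 'numpy.ndarray'>)]
[[483.90589503   0.         309.15639913]
 [  0.         483.90589503 243.01545493]
 [  0.           0.           1.        ]] [[-0.524 -0.695  0.493  1.009]
 [ 0.852 -0.425  0.306  0.307]
 [-0.003  0.58   0.815  0.749]
 [ 0.     0.     0.     1.   ]]
side [('image', <class 'numpy.ndarray'>), ('depth', <class 'numpy.ndarray'>), ('intrinsics', <class 'numpy.ndarray'>), ('world_from_camera', <class 'numpy.ndarray'>)]
[[497.12022194   0.         318.42344514]
 [  0.         497.12022194 243.87110438]
 [  0.           0.           1.        ]] [[ 0.998  0.053 -0.045  0.492]
 [-0.067  0.56  -0.826 -0.789]
 [-0.018  0.827  0.562  0.589]
 [ 0.     0.     0.     1.   ]]
{'time_s': 0.1, 'joints': array([-1.30390647e+00,  2.64695762e-01,  1.60527534e+00,  6.20994868e-06,
        1.27373030e+00, -3.69235340e-02]), 'joint_vel': array([ 0.00042572, -0.00164884, -0.00367842,  0.00068595, -0.00095742,
        0.001159  ]), 'joint_efforts': array([ 4.50251555e-04, -5.16704679e+01, -3.68589306e+01, -5.14238798e-05,
        6.34178767e-03, -4.85758608e-05]), 'tool_pos': array([ 0.20172293, -0.64337445,  0.20465404]), 'tcp_rot': array([-1.04775082e-03,  9.88483936e-01,  1.51322160e-01, -1.18019714e-04]), 'ft_force': array([ 0.00126852, -0.54724981, -0.29459868]), 'torque': array([-0.0350539 , -0.01669337, -0.03181074]), 'width': 0.08551946402071454}
```

View pics/scene1.png

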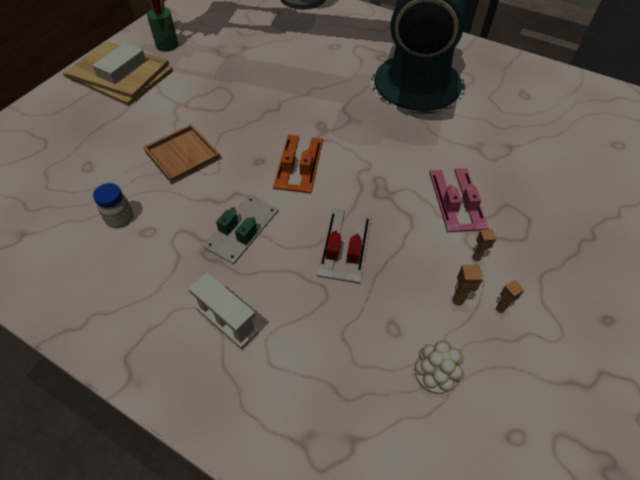

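View pics/side1.png

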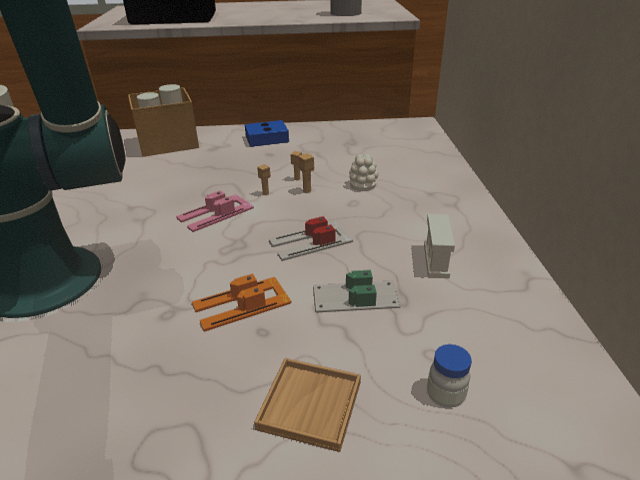

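The scene view has three column-like things, at (468,285), (485,243) and (510,296). The one at (468,285) looks largest. I'll confirm it with heights and a crop, and measure the gauges in the same pass.

```bash
cat > m.py <<'E'
from h import *
A=load('scene1');B=load('side1')
def sel(n,c,lo,hi,u0,u1,v0,v1):
    X=cloud(c)[v0:v1,u0:u1]; I=c['image'][v0:v1,u0:u1]; m=(X[...,2]>lo)&(X[...,2]<hi)
    return X[m],I[m]
def rect(n,P):
    r=cv2.minAreaRect((P[:,:2]*1000).astype(np.float32)); print(n,len(P),'med',np.median(P,0).round(4),'rect',np.round(r[0],1),np.round(r[1],1),round(r[2],1))
for n,b in dict(col=(450,484,255,310),up=(472,500,225,262),right=(494,526,278,318)).items():
    P,_=sel(n,A,.02,.2,*b); print(n,'zmax',np.percentile(P[:,2],98).round(4)); z=np.percentile(P[:,2],98); P,_=sel(n,A,z-.006,z+.01,*b); rect(n,P)
for n,b in dict(col=(298,316,145,195),left=(256,272,160,198),back=(289,301,148,182)).items():
    P,_=sel(n,B,.02,.2,*b);z=np.percentile(P[:,2],98);print(n,'zmax',z.round(4)); P,_=sel(n,B,z-.006,z+.01,*b); rect(n,P)
for nm,c,bb in (('A',A,dict(go=(200,282,192,268),nogo=(312,378,205,286),tray=(138,225,120,185),orange=(270,328,130,196))),('B',B,dict(go=(308,405,265,315),nogo=(265,358,212,262),tray=(250,366,355,450)))):
    for n,b in bb.items():
        P,_=sel(n,c,.003,.06,*b); rect(nm+n,P)
        if n!='tray':
            P,_=sel(n,c,.028,.06,*b); rect(nm+n+' jaw',P)
            k=cv2.kmeans((P[:,:2]*1000).astype(np.float32),2,None,(3,50,.01),5,0)[1:]; 
            for j in (0,1): rect('   j',P[k[0].ravel()==j])
crop=A['image'][170:320,300:540]; a=cv2.resize(crop,None,fx=3.3,fy=3.3,interpolation=cv2.INTER_CUBIC); cv2.imwrite('pics/crop1.png',a)
E
python3 m.py
```

```text
col zmax 0.0962
col 298 med [0.5274 0.3129 0.0943] rect [526.7 313.2] [30.4 28.5] 31.5
up zmax 0.0757
up 149 med [0.4251 0.3091 0.0733] rect [423.9 309.2] [23.3 23.7] 37.4
right zmax 0.0753
right 185 med [0.5051 0.3809 0.0733] rect [504.3 381. ] [22.2 24.1] 60.2
col zmax 0.0961
col 86 med [0.5268 0.3093 0.0948] rect [526.2 312.5] [30.2 30.9] 24.7
left zmax 0.0755
left 61 med [0.4237 0.3063 0.0738] rect [423.7 308.2] [23.8 25.1] 38.5
back zmax 0.0943
back 11 med [0.5108 0.315  0.0937] rect [512.  313.9] [ 4.  16.6] 19.4
Ago 2443 med [ 0.6109 -0.1014  0.0063] rect [597.1 -96.3] [130.4 167.1] 67.8
Ago jaw 509 med [ 0.6089 -0.0912  0.0352] rect [ 603.4 -101.3] [68.7 48.8] 89.2
   j 262 med [ 0.6087 -0.0789  0.0351] rect [604.7 -79.4] [45.9 24.6] 0.0
   j 247 med [ 0.6093 -0.1226  0.0353] rect [ 603.1 -123.8] [23.7 48.8] 89.5
Anogo 2199 med [0.549  0.0918 0.0061] rect [521.1  84.1] [180.5 120.1] 32.6
Anogo jaw 515 med [0.5478 0.0943 0.0354] rect [543.6  93.6] [47.4 60. ] 20.6
   j 258 med [0.5545 0.0772 0.0355] rect [550.4  76.1] [47.1 22.1] 20.1
   j 257 med [0.5414 0.1123 0.0353] rect [
[... 408 characters left out ...]
 [49.8 22.5] 21.3
Bgo 2521 med [ 0.595  -0.1114  0.0069] rect [601.2 -80.8] [172.2 119.7] 0.4
Bgo jaw 541 med [ 0.6045 -0.1142  0.0356] rect [ 602.9 -103.3] [46.3 70.2] 0.2
   j 260 med [ 0.6042 -0.0844  0.0357] rect [603.2 -81.1] [24.8 46.6] 86.7
   j 281 med [ 0.6046 -0.1284  0.0356] rect [ 602.8 -124. ] [46.1 28.3] 2.1
Bnogo 1611 med [0.5323 0.0769 0.0072] rect [519.8 103.2] [175.8 200.1] 82.7
Bnogo jaw 365 med [0.5444 0.0908 0.0354] rect [542.8  93.8] [47.6 65. ] 20.2
   j 186 med [0.5506 0.0722 0.0356] rect [549.5  75.9] [45.8 28.6] 9.9
   j 179 med [0.5373 0.1069 0.0354] rect [536.4 111.1] [47.2 26.5] 25.8
Btray 6561 med [ 0.5    -0.3337  0.0057] rect [ 489.5 -313.9] [155.6 168.1] 73.3
```

View pics/crop1.png

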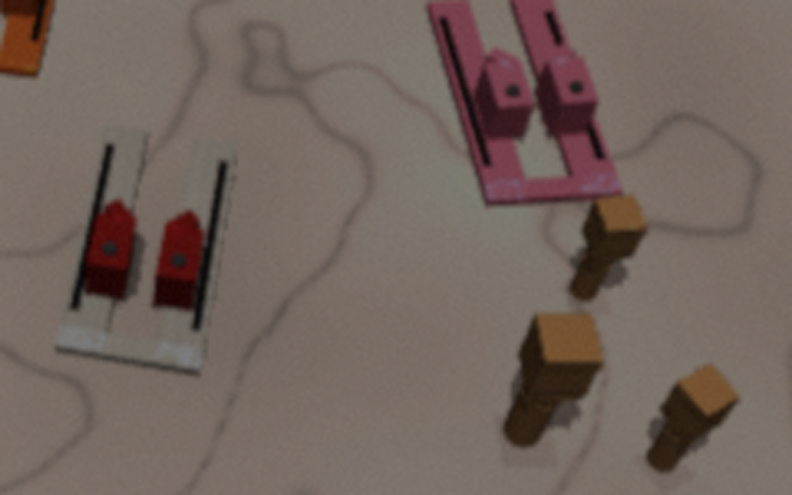

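The central one at (468,285) in the scene, or (560,370) in the crop, is 95 mm tall. The other two are 75 mm, so it is the column meant. The red gauge's mouth (pointed ends) faces the robot, with the jaws at about (0.543, 0.094). I'm moving over the go gauge for a close look.

Emit:
play_rows([
  [0.5,1,0,0,0,0.8,1],
  [0.5,1,0,0,0,0.8,1],
  [0.5,1,0,0,0,0.8,1],
  [0.5,1,0,0,0,0.8,1],
  [0.5,1,0,0,0,0.8,1],
  [0.5,1,0,0,0,0.8,1],
  [0.5,1,0,0,0,0.8,1],
  [0.5,1,0,0,0,0.8,1],
  [0.5,1,0,0,0,0.8,1],
  [0.5,1,0,0,0,0.8,1],
])

```text
time_s: 0.93
tool_pos: [0.3271, -0.3925, 0.2054]
tcp_rot: [-0.0, 0.876, 0.482, -0.0]
ft_force: [0.0, -0.8, 0.5]
width: 0.0856
```

Emit:
play_rows([
  [0.8,1,0,0,0,0.8,1],
  [0.8,1,0,0,0,0.8,1],
  [0.8,1,0,0,0,0.8,1],
  [0.8,1,0,0,0,0.8,1],
  [0.8,1,0,0,0,0.8,1],
  [0.8,1,0,0,0,0.8,1],
  [0.8,1,0,0,0,0.8,1],
  [0.8,1,0,0,0,0.8,1],
  [0.8,1,0,0,0,0.8,1],
  [0.8,1,0,0,0,0.8,1],
])

```text
time_s: 1.77
tool_pos: [0.5273, -0.1425, 0.2054]
tcp_rot: [-0.0, 0.659, 0.752, -0.0]
ft_force: [0.7, 0.1, 0.4]
width: 0.0855
```

Emit:
play_rows([
  [0,0,0,0,0,0,1],
  [0,0,0,0,0,0,1],
  [0,0,0,0,0,0,1],
])

```text
time_s: 2.02
tool_pos: [0.5263, -0.1441, 0.2053]
tcp_rot: [-0.001, 0.66, 0.751, -0.001]
ft_force: [0.1, 1.1, 0.8]
width: 0.0857
```

```bash
cat >> h.py <<'E'
from scipy.spatial.transform import Rotation as Rt
def wsnap(f):
    s=ctrl.state(); c=snap('wrist',f); w,x,y,z=s['tcp_rot']
    T=np.eye(4); T[:3,:3]=Rt.from_quat([x,y,z,w]).as_matrix(); T[:3,3]=s['tool_pos']
    c['W']=T@c['T_tool_cam']; np.savez(f'pics/{f}.npz',**c); return c
def wray(c,u,v):
    K=c['intrinsics']; a=(np.asarray(u,float)-K[0,2])/K[0,0]; b=(np.asarray(v,float)-K[1,2])/K[1,1]; r=np.hypot(a,b)+1e-12
    d=np.stack([a/r*np.sin(r),-b/r*np.sin(r),-np.cos(r)],-1); return d@c['W'][:3,:3].T
def wpt(c,u,v,z):  # intersect with plane z
    d=wray(c,u,v); o=c['W'][:3,3]; return o+d*((z-o[2])/d[...,2:])
def wpix(c,P):
    q=(np.asarray(P)-c['W'][:3,3])@c['W'][:3,:3]; r=np.arctan2(np.hypot(q[...,0],q[...,1]),-q[...,2]); n=np.hypot(q[...,0],q[...,1])+1e-12
    K=c['intrinsics']; return np.stack([K[0,2]+K[0,0]*r*q[...,0]/n, K[1,2]-K[1,1]*r*q[...,1]/n],-1)
def ortho(c,x0,y0,z,nx,ny,mm=.5):  # top view: rows along +x (up), cols along -y (right)
    v,u=np.mgrid[:nx,:ny]; P=np.stack([x0+(nx/2-v)*mm/1e3, y0+(ny/2-u)*mm/1e3, np.full(u.shape,z)],-1)
    p=wpix(c,P).astype(np.float32); return cv2.remap(c['image'],p[...,0],p[...,1],cv2.INTER_CUBIC)
E
python3 - <<'E'
from h import *
s=ctrl.state(); print(s['time_s'],s['tool_pos'],s['tcp_rot'],s['ft_force'])
c=wsnap('w1'); print(c['intrinsics'],c['T_tool_cam'].round(4)); 
a=ortho(c,.60,-.10,.036,360,360); b=cv2.resize(c['image'],(480,360)); cv2.imwrite('pics/w1o.png',cv2.convertScaleAbs(np.hstack([a,b]),alpha=1.5))
E
```

```text
2.0167 [ 0.52631516 -0.1440992   0.20530277] [-5.08488049e-04  6.59927095e-01  7.51329278e-01 -5.34690565e-04] [0.05902435 1.12149465 0.83326163]
[[371.64829954   0.         321.50952907]
 [  0.         371.64829954 240.61795591]
 [  0.           0.           1.        ]] [[ 7.000e-04  9.648e-01  2.629e-01  6.670e-02]
 [ 1.000e+00 -6.000e-04 -3.000e-04 -3.000e-04]
 [-1.000e-04  2.629e-01 -9.648e-01 -1.679e-01]
 [ 0.000e+00  0.000e+00  0.000e+00  1.000e+00]]
```

View pics/w1o.png

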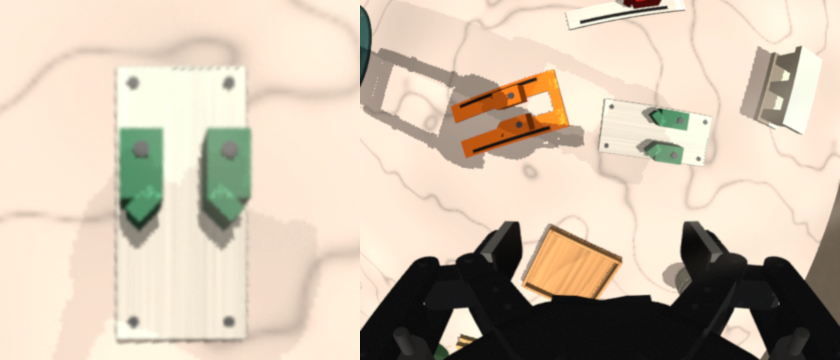

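The rectified top view (left, 0.5 mm/px, centred on (0.60,-0.10)) shows the green jaws' inner edges at columns 163 and 207. The mouth tips are at row 222 and the far ends at row 128, which puts the throat at about (0.591,-0.1025) with yaw near 0. Next stop is the no-go gauge.

Emit:
play_rows([
  [0.25,1,0,0,0,0.6,1],
  [0.25,1,0,0,0,0.6,1],
  [0.25,1,0,0,0,0.6,1],
  [0.25,1,0,0,0,0.6,1],
  [0.25,1,0,0,0,0.6,1],
  [0.25,1,0,0,0,0.6,1],
  [0.25,1,0,0,0,0.6,0],
  [0,0,0,0,0,0,0],
  [0,0,0,0,0,0,0],
  [0,0,0,0,0,0,0],
])

```text
time_s: 2.9
tool_pos: [0.5702, 0.0295, 0.2057]
tcp_rot: [-0.0, 0.513, 0.859, -0.0]
ft_force: [0.5, 0.0, -0.0]
width: 0.0427
```

```bash
python3 - <<'E'
from h import *
c=wsnap('w2')
def mids(c,x0,y0,yaw,hs,col):
    # rectified patch at z=.036 aligned with yaw; rows along +x up, cols along -y
    n=320;mm=.25; v,u=np.mgrid[:n,:n]; a=(n/2-v)*mm/1e3; b=(n/2-u)*mm/1e3
    P=np.stack([x0+a*np.cos(yaw)-b*np.sin(yaw),y0+a*np.sin(yaw)+b*np.cos(yaw),np.full(u.shape,.036)],-1)
    p=wpix(c,P).astype(np.float32); return cv2.remap(c['image'],p[...,0],p[...,1],cv2.INTER_CUBIC)
a=mids(c,.543,.0937,np.deg2rad(20.5),0,0); b=mids(load('w1'),.603,-.1025,0,0,0)
cv2.imwrite('pics/w2o.png',cv2.convertScaleAbs(np.hstack([a,b]),alpha=1.4))
print(c['W'][:3,3],load('w1')['W'][:3,3],ctrl.state()['width'])
def gauge(X,I): pass
# plate/jaw outlines via depth clouds: long-edge directions in wrist depth
print((c['depth']>0).mean())
E
```

```text
[0.538477   0.08831695 0.37360524] [ 0.51765407 -0.07802189  0.37320709] 0.0427507368325885
0.9892220052083334
```

View pics/w2o.png

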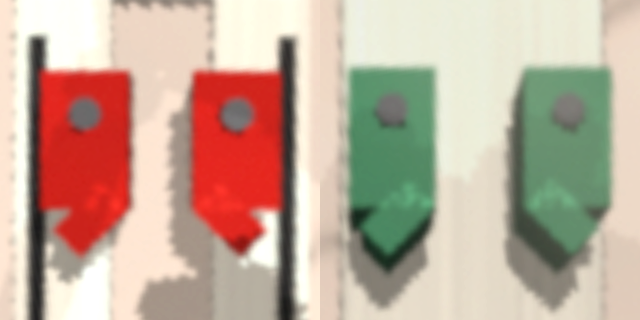

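The red jaws show inner edges at columns 130 and 194 (16 mm apart), with the throat near row 208. The no-go middle line therefore passes through (0.543,0.093) at yaw 20.5°, with the throat at about (0.532,0.089). The green gauge is confirmed at yaw ~0 and mid y -0.1025. Now over to the column.

Emit:
play_rows([
  [-0.05,1,0,0,0,0,0],
  [-0.05,1,0,0,0,0,0],
  [-0.05,1,0,0,0,0,0],
  [-0.05,1,0,0,0,0,0],
  [-0.05,1,0,0,0,0,0],
  [-0.05,1,0,0,0,0,0],
  [-0.05,1,0,0,0,0,0],
  [-0.05,1,0,0,0,0,0],
  [-0.05,0.9,0,0,0,0,0.2],
  [0,0,0,0,0,0,0.2],
])

```text
time_s: 3.78
tool_pos: [0.5593, 0.2555, 0.2059]
tcp_rot: [-0.0, 0.512, 0.859, 0.001]
ft_force: [0.1, -0.9, -0.4]
width: 0.0511
```

Emit:
play_rows([
  [0,0,0,0,0,0,0.2],
  [0,0,0,0,0,0,0.2],
])

```text
time_s: 3.95
tool_pos: [0.5596, 0.2519, 0.2058]
tcp_rot: [0.0, 0.513, 0.859, -0.0]
ft_force: [1.0, -0.6, -0.5]
width: 0.0512
```

```bash
python3 - <<'E'
from h import *
c=wsnap('w3'); print(c['W'][:3,3],ctrl.state()['tool_pos'],ctrl.state()['width'])
n=320;mm=.25; v,u=np.mgrid[:n,:n]; a=(n/2-v)*mm/1e3; b=(n/2-u)*mm/1e3; x0,y0=.5265,.3130
P=np.stack([x0+a,y0+b,np.full(u.shape,.095)],-1); p=wpix(c,P).astype(np.float32)
cv2.imwrite('pics/w3o.png',cv2.convertScaleAbs(np.hstack([cv2.remap(c['image'],p[...,0],p[...,1],cv2.INTER_CUBIC),cv2.resize(c['image'],(427,320))]),alpha=1.4))
# depth-based top
d=c['depth'];vv,uu=np.mgrid[:480,:640]; r=wray(c,uu,vv); K=c['intrinsics']; rr=np.hypot((uu-K[0,2])/K[0,0],(vv-K[1,2])/K[1,1])
X=c['W'][:3,3]+r*(d/np.cos(rr))[...,None]; m=(abs(X[...,0]-x0)<.035)&(abs(X[...,1]-y0)<.035)&(X[...,2]>.088)&(X[...,2]<.105)
print(m.sum(),np.median(X[m],0),cv2.minAreaRect((X[m][:,:2]*1000).astype(np.float32)))
E
```

```text
[0.52777689 0.3107094  0.37361705] [0.55963654 0.2517087  0.20577868] 0.0510355398137975
1389 [0.52627485 0.31338765 0.0948393 ] ((526.2462768554688, 313.27685546875), (28.47560691833496, 28.635717391967773), 30.694246292114258)
```

View pics/w3o.png

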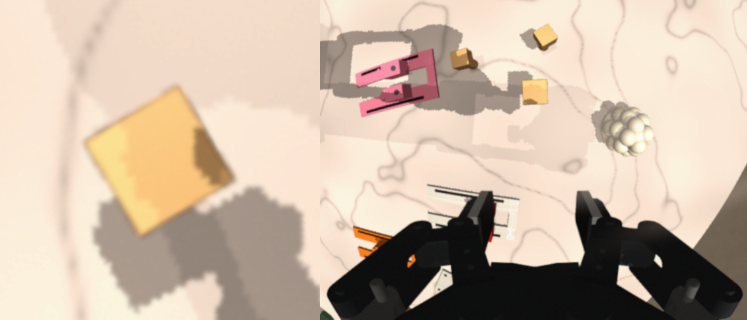

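The wrist view shows the column's capital alone, centred at (160,160) in the rectified patch. Its centre is (0.5262,0.3133) and its yaw 30.7°. The approach is clear of the neighbours along the tool's opening axis.

Emit:
play_rows([
  [-0.34,0.62,0,0,0,0.23,0.2],
  [-0.34,0.62,0,0,0,0.23,0.2],
  [-0.34,0.62,-0.2,0,0,0,0.2],
  [-0.32,0.6,-0.6,0,0,0,0.2],
  [0,0,-0.8,0,0,0,0.2],
  [0,0,-0.8,0,0,0,0.2],
  [0,0,-0.4,0,0,0,0.2],
  [0,0,0,0,0,0,0.2],
  [0,0,0,0,0,0,0.2],
])

```text
time_s: 4.75
tool_pos: [0.5259, 0.3137, 0.1355]
tcp_rot: [-0.0, 0.495, 0.869, -0.001]
ft_force: [-0.9, 0.1, 0.5]
width: 0.0514
```

Emit:
play_rows([
  [0,0,-0.6,0,0,0,0.2],
  [0,0,-0.6,0,0,0,0.2],
  [0,0,-0.6,0,0,0,0.2],
  [0,0,-0.6,0,0,0,0.2],
  [0,0,-0.6,0,0,0,0.2],
  [0,0,0,0,0,0,0.2],
  [0,0,0,0,0,0,0.2],
])

```text
time_s: 5.33
tool_pos: [0.5264, 0.3146, 0.0616]
tcp_rot: [0.0, 0.495, 0.869, 0.0]
ft_force: [0.1, 0.2, 0.2]
width: 0.0514
```

Emit:
play_rows([
  [0,0,0,0,0,0,-0.1],
  [0,0,0,0,0,0,-0.25],
  [0,0,0,0,0,0,-0.3],
  [0,0,0,0,0,0,-0.35],
  [0,0,0,0,0,0,-0.5],
  [0,0,0,0,0,0,-1],
  [0,0,0,0,0,0,-1],
  [0,0,0,0,0,0,-1],
], force=60)

```text
time_s: 6.0
tool_pos: [0.527, 0.3155, 0.0627]
tcp_rot: [0.001, 0.495, 0.869, 0.001]
ft_force: [-1.6, -0.9, 5.2]
width: 0.0261
```

Emit:
play_rows([
  [0,0,0.2,0,0,0,-1],
  [0,0,0.4,0,0,0,-1],
  [0,0,0.6,0,0,0,-1],
  [0,0,0.6,0,0,0,-1],
  [0,0,0.2,0,0,0,-1],
  [0,0,0,0,0,0,-1],
  [0,0,0,0,0,0,-1],
  [0,0,0,0,0,0,-1],
])

```text
time_s: 6.67
tool_pos: [0.5252, 0.3145, 0.11]
tcp_rot: [-0.0, 0.495, 0.869, -0.001]
ft_force: [0.5, 0.5, -0.5]
width: 0.0257
```

```bash
python3 - <<'E'
from h import *
s=ctrl.state(); print(s['tool_pos'],s['ft_force'],s['torque'],s['width'],s['tcp_rot'])
c=snap('side','side2'); d=snap('scene','scene2')
a=cv2.resize(c['image'][90:230,230:390],None,fx=2.5,fy=2.5,interpolation=2); b=cv2.resize(d['image'][200:340,400:560],None,fx=2.5,fy=2.5,interpolation=2)
cv2.imwrite('pics/g2.png',cv2.convertScaleAbs(np.hstack([a,b]),alpha=1.4))
E
```

```text
[0.52522105 0.31453373 0.10995538] [ 0.45507781  0.53491814 -0.5208692 ] [-0.03389033 -0.01451536  0.01985693] 0.025669004043035112 [-4.07812493e-04  4.94658692e-01  8.69086975e-01 -6.64465916e-04]
```

View pics/g2.png

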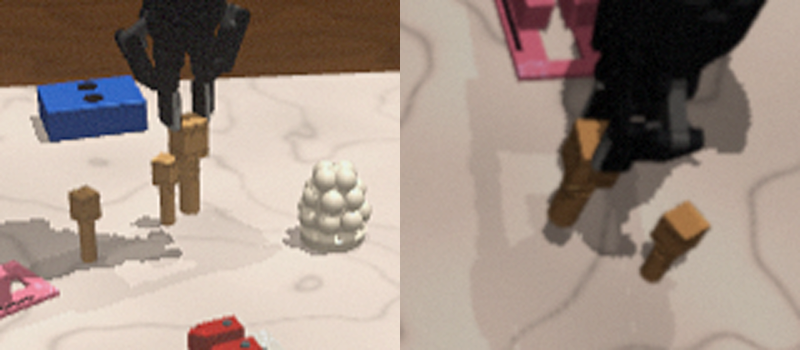

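The column is off the table and looks upright: foot at (190,212) left, (562,225) right. The fingertips seem high on the capital, so I'll check the column's actual height in the grip from depth.

```bash
python3 - <<'E'
from h import *
for f in('side2','scene2'):
    c=load(f);X=cloud(c);I=c['image'].astype(int)
    m=(abs(X[...,0]-.5262)<.03)&(abs(X[...,1]-.3137)<.03)&(X[...,2]>.01)
    tan=m&(I[...,2]-I[...,0]>35); Z=X[tan]
    print(f,tan.sum(),Z[:,2].min(),np.percentile(Z[:,2],[2,98]),Z[:,2].max())
    for lo in np.arange(.03,.16,.01):
        q=Z[(Z[:,2]>lo)&(Z[:,2]<lo+.01)]
        if len(q)>5: print(round(lo,3),len(q),q[:,:2].min(0).round(4),q[:,:2].max(0).round(4))
    dk=m&(I.max(-1)<60)&(X[...,2]<.25); print('dark zmin',np.percentile(X[dk][:,2],[0,1,5,20]))
E
```

```text
side2 342 0.04847731698449609 [0.05169129 0.14295659] 0.14389914066248893
0.05 29 [0.5161 0.299 ] [0.5335 0.3108]
0.06 28 [0.5165 0.3007] [0.5338 0.3136]
0.07 28 [0.517  0.3018] [0.534  0.3102]
0.08 24 [0.5152 0.3012] [0.5318 0.3119]
0.09 28 [0.5153 0.2998] [0.5322 0.3166]
0.1 31 [0.509  0.2949] [0.5424 0.3169]
0.11 39 [0.5116 0.2938] [0.5423 0.3106]
0.12 52 [0.5095 0.2938] [0.5426 0.3157]
0.13 36 [0.5143 0.2938] [0.5429 0.3102]
0.14 43 [0.5213 0.2933] [0.543  0.3269]
dark zmin [0.13772158 0.14406389 0.1509026  0.17694163]
scene2 126 0.13622998517084417 [0.13826876 0.14352704] 0.14408939235468288
0.13 16 [0.5196 0.2952] [0.5434 0.3114]
0.14 110 [0.5137 0.2946] [0.5441 0.3108]
dark zmin [0.0464351  0.05362314 0.06859003 0.11827753]
```

```bash
python3 - <<'E'
from h import *
c=load('side2'); a=cv2.resize(c['image'][105:185,270:350],None,fx=6,fy=6,interpolation=2)
cv2.imwrite('pics/g3.png',cv2.convertScaleAbs(a,alpha=1.8,beta=15))
X=cloud(c)
for v in range(122,156,3): print(v,[f"{X[v,u,2]*1000:.0f}/{c['image'][v,u].max()}/{X[v,u,1]*1000:.0f}" for u in range(292,320,2)])
E
```

```text
122 ['189/30/287', '189/23/287', '185/29/298', '186/31/294', '185/28/296', '0/149/793', '-1/148/795', '171/89/333', '173/27/326', '175/28/321', '177/26/313', '176/25/317', '1/154/786', '0/158/787']
125 ['182/18/287', '179/31/295', '178/27/297', '179/27/295', '177/37/298', '2/165/762', '2/158/761', '1/88/762', '167/23/323', '169/30/317', '171/67/312', '168/26/320', '1/170/759', '-1/163/763']
128 ['1/171/740', '169/29/303', '170/27/299', '169/29/300', '170/72/298', '-1/139/743', '3/163/731', '1/134/737', '160/26/323', '164/26/311', '163/61/313', '159/36/324', '1/168/733', '2/160/728']
131 ['-1/168/719', '162/25/302', '163/28/298', '164/33/297', '165/64/293', '2/105/708', '3/165/706', '2/136/707', '152/26/325', '154/26/318', '157/54/310', '153/36/319', '2/175/704', '-1/166/710']
134 ['0/171/692', '155/26/302', '157/30/295', '156/32/297', '155/75/299', '155/107/300', '-1/160/691', '143/140/328', '144/25/326', '148/30/315', '149/56/312', '146/42/319', '-0/170/684', '0/164/683']
137 ['1/169/665', '146/20/306', '148/30/300', '148/27/299', '147/76/301', '148/48/300', '142/92/313', '142/140/3
[... 586 characters left out ...]
/93/295', '125/91/299', '125/91/300', '124/89/302', '121/93/307', '-0/169/592', '-0/166/591', '1/165/589']
149 ['-1/167/578', '-1/166/577', '2/169/570', '113/67/313', '114/72/309', '119/74/297', '120/94/296', '119/93/298', '116/92/302', '115/91/304', '116/84/303', '-0/169/570', '2/164/564', '0/165/567']
152 ['74/164/385', '75/154/383', '74/150/384', '75/137/383', '107/76/308', '110/74/301', '112/75/296', '110/88/300', '109/81/302', '109/89/301', '107/115/305', '-1/153/551', '-0/153/548', '-0/157/548']
155 ['71/71/374', '71/91/374', '72/121/372', '70/106/374', '69/82/376', '102/81/303', '102/87/302', '101/80/303', '99/76/308', '2/174/524', '-1/167/530', '1/165/525', '1/158/525', '-1/150/527']
```

View pics/g3.png

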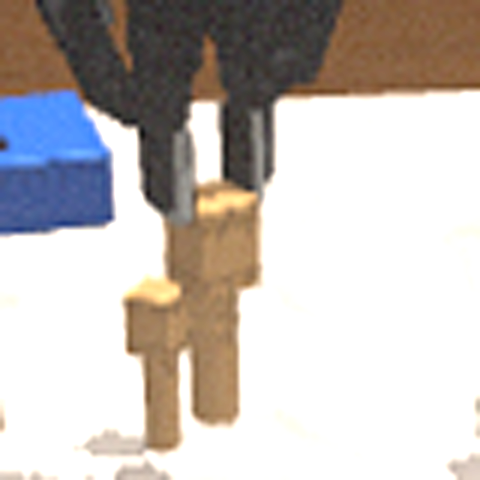

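The crop shows finger tips ending at about (175,218), just below the capital's top edge. That is shallower than I expected, so I'll check where the tips lie along the tool axis.

```bash
python3 - <<'E'
from h import *
c=load('w3'); c['W']=c['T_tool_cam']
for y in(-.0255,.0255):
  for z in(0,-.01,-.02,-.03,-.04): print(y,z,wpix(c,np.array([0.0,y,z])).round(0), wpix(c,np.array([.011,y,z])).round(0))
d=c['depth'];vv,uu=np.mgrid[:480,:640];K=c['intrinsics'];rr=np.hypot((uu-K[0,2])/K[0,0],(vv-K[1,2])/K[1,1])
X=c['W'][:3,3]+wray(c,uu,vv)*(d/np.cos(rr))[...,None]
m=(d>0)&(c['image'].max(-1)<90)&(abs(X[...,0])<.014)&(abs(X[...,1])<.05)&(X[...,2]<.03)
print(m.sum(),np.percentile(X[m][:,2],[50,90,97,100]))
E
```

```text
-0.0255 0 [270. 282.] [269. 261.]
-0.0255 -0.01 [267. 290.] [266. 268.]
-0.0255 -0.02 [264. 299.] [262. 275.]
-0.0255 -0.03 [260. 309.] [259. 284.]
-0.0255 -0.04 [256. 320.] [254. 294.]
0.0255 0 [374. 282.] [375. 261.]
0.0255 -0.01 [377. 290.] [378. 268.]
0.0255 -0.02 [380. 299.] [381. 275.]
0.0255 -0.03 [383. 309.] [385. 284.]
0.0255 -0.04 [387. 320.] [389. 294.]
32288 [-0.10232743 -0.05915168 -0.04200816 -0.02812304]
```

The wrist depth agrees: at this opening the tips are about 28 mm behind the nominal TCP, so only the capital's top few mm are held. I'll set the column back down gently, go about 25 mm deeper and regrip.

Emit:
play_rows([
  [0,0,-0.4,0,0,0,-1],
  [0,0,-0.6,0,0,0,-1],
  [0,0,-0.5,0,0,0,-1],
  [0,0,-0.2,0,0,0,-1],
  [0,0,-0.1,0,0,0,-1],
  [0,0,-0.04,0,0,0,-1],
  [0,0,-0.04,0,0,0,-1],
  [0,0,0,0,0,0,-1],
  [0,0,0,0,0,0,-1],
])

```text
time_s: 7.52
tool_pos: [0.5265, 0.3152, 0.0646]
tcp_rot: [0.0, 0.495, 0.869, 0.001]
ft_force: [-0.1, 0.5, -0.5]
width: 0.0258
```

Emit:
play_rows([
  [0,0,-0.02,0,0,0,-1],
  [0,0,-0.02,0,0,0,-1],
  [0,0,-0.02,0,0,0,-1],
  [0,0,0,0,0,0,-1],
  [0,0,0,0,0,0,-1],
])

```text
time_s: 7.93
tool_pos: [0.5262, 0.3151, 0.0628]
tcp_rot: [0.0, 0.495, 0.869, 0.0]
ft_force: [0.2, -0.7, 0.9]
width: 0.0264
```

Emit:
play_rows([
  [0,0,-0.02,0,0,0,-1],
  [0,0,-0.02,0,0,0,-1],
  [0,0,0,0,0,0,-1],
  [0,0,0,0,0,0,-1],
])

```text
time_s: 8.27
tool_pos: [0.5264, 0.3152, 0.0627]
tcp_rot: [0.0, 0.495, 0.869, 0.0]
ft_force: [-2.1, -0.4, 5.4]
width: 0.0255
```

Emit:
play_rows([
  [0,0,0.02,0,0,0,-0.3],
  [0,0,0,0,0,0,-0.2],
  [0,0,0,0,0,0,0],
  [0,0,0,0,0,0,0.2],
  [0,0,0,0,0,0,0.2],
  [0,0,-0.25,0,0,0,0.2],
  [0,0,-0.35,0,0,0,0.2],
  [0,0,-0.35,0,0,0,0.2],
  [0,0,0,0,0,0,0.2],
  [0,0,0,0,0,0,0.2],
])

```text
time_s: 9.1
tool_pos: [0.5247, 0.3142, 0.0364]
tcp_rot: [-0.001, 0.495, 0.869, -0.001]
ft_force: [-0.8, -0.4, -0.0]
width: 0.0509
```

```bash
python3 - <<'E'
from h import *
s=ctrl.state(); print(s['time_s'],s['tool_pos'],s['ft_force'],s['width'])
c=snap('scene','scene3');X=cloud(c);I=c['image'].astype(int)
m=(abs(X[...,0]-.5262)<.03)&(abs(X[...,1]-.3137)<.03)&(X[...,2]>.09)&(X[...,2]<.1)&(I[...,2]-I[...,0]>35)
print(m.sum(),np.median(X[m],0),cv2.minAreaRect((X[m][:,:2]*1000).astype(np.float32)))
d=snap('side','side3')
a=cv2.resize(d['image'][105:205,260:360],None,fx=4,fy=4,interpolation=2); b=cv2.resize(c['image'][230:330,420:520],None,fx=4,fy=4,interpolation=2)
cv2.imwrite('pics/g4.png',cv2.convertScaleAbs(np.hstack([a,b]),alpha=1.7,beta=10))
E
```

```text
9.1 [0.52468724 0.31424218 0.0364265 ] [-0.78493216 -0.36692291 -0.01043997] 0.0509215755147349
107 [0.53034698 0.30484097 0.09419735] ((530.4547729492188, 305.8327941894531), (27.87185287475586, 11.440924644470215), 31.130107879638672)
```

View pics/g4.png

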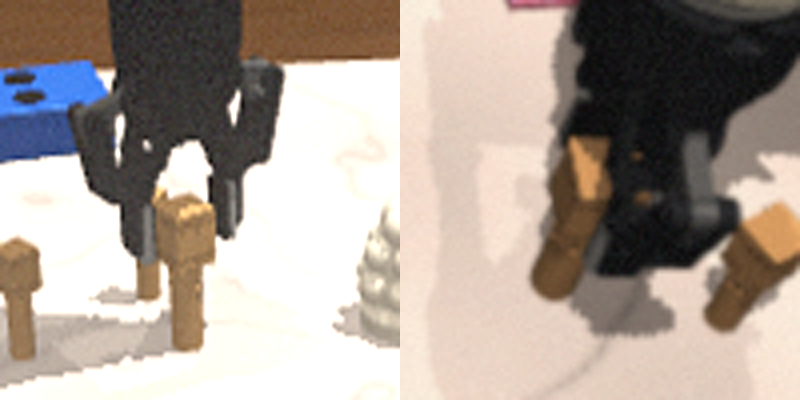

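The column stands upright between the fingers (187,270 left), and the tips now reach near the bottom of the capital (y≈255). Regripping.

Emit:
play_rows([
  [0,0,0,0,0,0,-0.1],
  [0,0,0,0,0,0,-0.25],
  [0,0,0,0,0,0,-0.3],
  [0,0,0,0,0,0,-0.35],
  [0,0,0,0,0,0,-0.5],
  [0,0,0,0,0,0,-1],
  [0,0,0,0,0,0,-1],
  [0,0,0,0,0,0,-1],
], force=70)

```text
time_s: 9.87
tool_pos: [0.5262, 0.3151, 0.0387]
tcp_rot: [0.0, 0.495, 0.869, 0.0]
ft_force: [-1.1, -0.6, 4.0]
width: 0.0273
```

Emit:
play_rows([
  [0,0,0.2,0,0,0,-1],
  [0,0,0.5,0,0,0,-1],
  [0,0,0.7,0,0,0,-1],
  [0,0,0.8,0,0,0,-1],
  [0,0,0.5,0,0,0,-1],
  [0,0,0.3,0,0,0,-1],
  [0,0,0,0,0,0,-1],
  [0,0,0,0,0,0,-1],
])

```text
time_s: 10.53
tool_pos: [0.5261, 0.315, 0.1134]
tcp_rot: [0.0, 0.495, 0.869, 0.0]
ft_force: [-0.9, 0.4, -1.5]
width: 0.027
```

```bash
cat > col.py <<'E'
from h import *
import sys
# column held: shaft axis & foot from external clouds near the tool
def look(tag,cams=('side','scene')):
    s=ctrl.state(); t=s['tool_pos']; print('t',round(s['time_s'],2),'tcp',t.round(4),'F',s['ft_force'].round(2),'w',s['width'].round(4))
    for n in cams:
        c=snap(n,f'{n}_{tag}');X=cloud(c);I=c['image'].astype(int)
        m=(np.hypot(X[...,0]-t[0],X[...,1]-t[1])<.032)&(X[...,2]>.004)&(X[...,2]<t[2]+.075)&(I[...,2]-I[...,0]>25)&(I[...,2]>I[...,1]*1.15)&(I[...,2]<2.5*I[...,0]+60)
        Z=X[m]
        if len(Z)<30: print(n,'few',len(Z)); continue
        print(n,len(Z),'z',np.percentile(Z[:,2],[.5,2,98]).round(4))
        o=c['world_from_camera'][:2,3]; cen=[]
        z0=np.percentile(Z[:,2],1)
        for lo in np.arange(z0+.004,z0+.05,.009):   # circle fit R=10 mm
            q=Z[(Z[:,2]>lo)&(Z[:,2]<lo+.009)][:,:2]
            if len(q)<8: continue
            from scipy.optimize import least_squares
            d=(o-q.mean(0));d/=np.linalg.norm(d)
            r=least_squares(lambda p:np.hypot(*(q-p).T)-.010,q.mean(0)-.007*d,loss='soft_l1',f_scale=.001); cen.append([*r.x,lo+.0045])
        if len(cen)>1:
            cen=np.array(cen); k=[np.polyfit(cen[:,2],cen[:,i],1) for i in(0,1)]
            print('  axis mean',cen[:,:2].mean(0).round(4),'tilt deg',[round(np.rad2deg(q[0]),1) for q in k],len(cen))
if __name__=='__main__': look(*sys.argv[1:2])
E
python3 col.py a
```

```text
Traceback (most recent call last):
  File "col.py", line 23, in <module>
    if __name__=='__main__': look(*sys.argv[1:2])
                             ~~~~^^^^^^^^^^^^^^^^
  File "col.py", line 5, in look
    s=ctrl.state(); t=s['tool_pos']; print('t',round(s['time_s'],2),'tcp',t.round(4),'F',s['ft_force'].round(2),'w',s['width'].round(4))
                                                                                                                    ^^^^^^^^^^^^^^^^
AttributeError: 'float' object has no attribute 'round'
```

```bash
sed -i "s/s\['width'\].round(4)/round(s['width'],4)/" col.py; python3 col.py a
```

```text
t 10.53 tcp [0.5261 0.315  0.1134] F [-0.88  0.42 -1.52] w 0.027
side 379 z [0.0763 0.0785 0.1707]
  axis mean [0.5266 0.3142] tilt deg [np.float64(0.0), np.float64(-1.8)] 6
scene 349 z [0.0762 0.0788 0.1699]
  axis mean [0.5251 0.3128] tilt deg [np.float64(1.3), np.float64(0.2)] 5
```

Held upright with the foot 38 mm below the nominal TCP. Carrying it to the go gauge while turning -30.7°.

Emit:
play_rows([
  [0,-0.5,0,0,0,-0.3,-1],
  [0.05,-1,0,0,0,-0.4,-1],
  [0.05,-1,0,0,0,-0.4,-1],
  [0.05,-1,0,0,0,-0.4,-1],
  [0.05,-1,0,0,0,-0.4,-1],
  [0.05,-1,0,0,0,-0.4,-1],
  [0.05,-1,0,0,0,-0.4,-1],
  [0.05,-1,0,0,0,-0.4,-1],
  [0.05,-1,0,0,0,-0.4,-1],
  [0.05,-1,0,0,0,-0.4,-1],
])

```text
time_s: 11.47
tool_pos: [0.5359, 0.0753, 0.112]
tcp_rot: [-0.001, 0.636, 0.772, -0.001]
ft_force: [-0.0, -0.9, -1.5]
width: 0.0271
```

Emit:
play_rows([
  [0.05,-1,0,0,0,-0.4,-1],
  [0.05,-1,0,0,0,-0.4,-1],
  [0.05,-1,0,0,0,-0.4,-1],
  [0.05,-1,0,0,0,-0.4,-1],
  [0.05,-1,0,0,0,-0.4,-1],
  [0.05,-1,0,0,0,-0.24,-1],
  [0.05,-0.6,0,0,0,0,-1],
  [0,-0.4,0,0,0,0,-1],
  [0,0,0,0,0,0,-1],
  [0,0,0,0,0,0,-1],
])

```text
time_s: 12.3
tool_pos: [0.5451, -0.0977, 0.1124]
tcp_rot: [-0.001, 0.708, 0.707, -0.0]
ft_force: [-0.3, -0.3, -2.2]
width: 0.0271
```

```bash
python3 col.py b; python3 -c "
from h import *
print(ctrl.state()['tcp_rot'])"
```

```text
t 12.3 tcp [ 0.5451 -0.0977  0.1124] F [-0.33 -0.32 -2.25] w 0.0271
side 755 z [0.0751 0.0782 0.1698]
  axis mean [ 0.5439 -0.0988] tilt deg [np.float64(0.6), np.float64(-1.9)] 6
scene 88 z [0.1158 0.1163 0.1703]
[-5.28956280e-04  7.07007091e-01  7.07206254e-01 -8.81951199e-05]
```

Emit:
play_rows([
  [0,-0.13,-0.3,0,0,0,-1],
  [0,0,-0.6,0,0,0,-1],
  [0,0,-0.7,0,0,0,-1],
  [0,0,-0.5,0,0,0,-1],
  [0,0,-0.3,0,0,0,-1],
  [0,0,-0.16,0,0,0,-1],
  [0,0,0,0,0,0,-1],
  [0,0,0,0,0,0,-1],
  [0,0,0,0,0,0,-1],
])

```text
time_s: 13.15
tool_pos: [0.5468, -0.101, 0.05]
tcp_rot: [0.001, 0.707, 0.707, 0.0]
ft_force: [0.8, -0.3, -1.3]
width: 0.0272
```

```bash
sed -i 's/X\[...,2\]>.004/X[...,2]>.007/' col.py; python3 col.py c; python3 - <<'E'
from h import *
d=load('side_c'); a=cv2.resize(d['image'][220:320,290:420],None,fx=6,fy=6,interpolation=2); cv2.imwrite('pics/g5.png',cv2.convertScaleAbs(a,alpha=1.6,beta=10))
E
```

```text
t 13.15 tcp [ 0.5468 -0.101   0.05  ] F [ 0.84 -0.29 -1.33] w 0.0272
side 682 z [0.0135 0.015  0.1077]
  axis mean [ 0.546  -0.1025] tilt deg [np.float64(1.3), np.float64(-4.4)] 6
scene 84 z [0.0353 0.0448 0.1076]
```

View pics/g5.png

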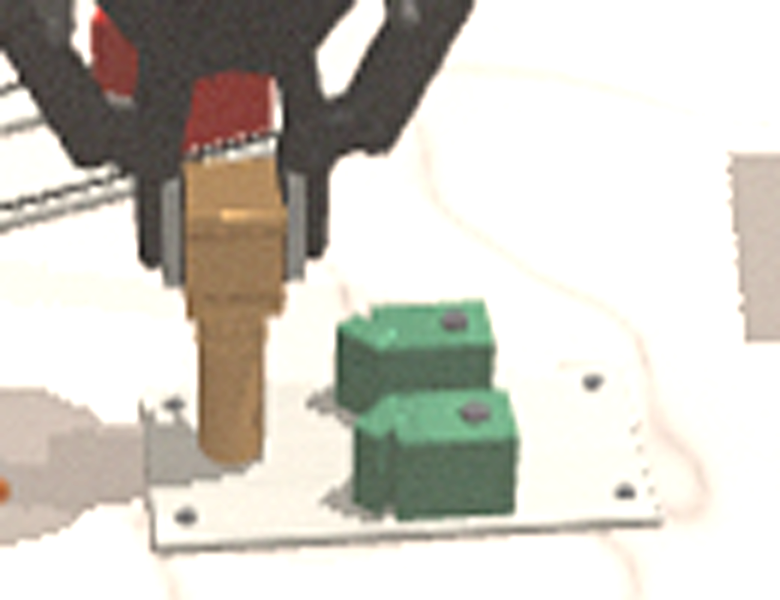

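The column hangs upright in front of the flared mouth (foot at (232,455)), well aligned with the green jaws. I'll lower it 3 mm more and advance.

Emit:
play_rows([
  [0,0,-0.06,0,0,0,-1],
  [0,0,-0.06,0,0,0,-1],
  [0.15,0,0,0,0,0,-1],
  [0.2,0,0,0,0,0,-1],
  [0.2,0,0,0,0,0,-1],
  [0.2,0,0,0,0,0,-1],
  [0.2,0,0,0,0,0,-1],
  [0.2,0,0,0,0,0,-1],
  [0.15,0,0,0,0,0,-1],
  [0,0,0,0,0,0,-1],
])

```text
time_s: 14.08
tool_pos: [0.5796, -0.1009, 0.0463]
tcp_rot: [0.0, 0.707, 0.707, 0.0]
ft_force: [-0.3, 0.7, -1.3]
width: 0.0271
```

Emit:
play_rows([
  [0.1,0,0,0,0,0,-1],
  [0.1,0,0,0,0,0,-1],
  [0.1,0,0,0,0,0,-1],
  [0.1,0,0,0,0,0,-1],
  [0,0,0,0,0,0,-1],
])

```text
time_s: 14.5
tool_pos: [0.589, -0.1009, 0.0463]
tcp_rot: [0.0, 0.707, 0.707, 0.0]
ft_force: [-0.9, -0.3, -0.7]
width: 0.0273
```

Emit:
play_rows([
  [0.1,0,0,0,0,0,-1],
  [0.1,0,0,0,0,0,-1],
  [0.1,0,0,0,0,0,-1],
  [0.1,0,0,0,0,0,-1],
  [0.1,0,0,0,0,0,-1],
  [0,0,0,0,0,0,-1],
])

```text
time_s: 15.0
tool_pos: [0.6016, -0.1009, 0.0462]
tcp_rot: [0.0, 0.707, 0.707, 0.0]
ft_force: [-0.0, 0.5, -2.3]
width: 0.0272
```

Emit:
play_rows([
  [0.1,0,0,0,0,0,-1],
  [0.1,0,0,0,0,0,-1],
  [0.1,0,0,0,0,0,-1],
  [0.1,0,0,0,0,0,-1],
  [0.1,0,0,0,0,0,-1],
  [0.1,0,0,0,0,0,-1],
  [0.1,0,0,0,0,0,-1],
  [0.1,0,0,0,0,0,-1],
])

```text
time_s: 15.67
tool_pos: [0.6212, -0.1009, 0.0461]
tcp_rot: [-0.0, 0.707, 0.707, -0.0]
ft_force: [0.2, -0.7, -1.5]
width: 0.0271
```

Emit:
play_rows([
  [0.1,0,0,0,0,0,-1],
  [0.15,0,0,0,0,0,-1],
  [0.2,0,0,0,0,0,-1],
  [0.2,0,0,0,0,0,-1],
  [0.2,0,0,0,0,0,-1],
  [0.2,0,0,0,0,0,-1],
  [0.2,0,0,0,0,0,-1],
  [0.1,0,0,0,0,0,-1],
  [0,0,0,0,0,0,-1],
  [0,0,0,0,0,0,-1],
])

```text
time_s: 16.5
tool_pos: [0.6547, -0.1008, 0.046]
tcp_rot: [-0.0, 0.707, 0.707, -0.0]
ft_force: [-0.1, -0.1, -0.7]
width: 0.0269
```

```bash
python3 col.py d
```

```text
t 16.5 tcp [ 0.6547 -0.1008  0.046 ] F [-0.08 -0.09 -0.74] w 0.0269
side 659 z [0.0085 0.011  0.1033]
  axis mean [ 0.6537 -0.102 ] tilt deg [np.float64(-0.3), np.float64(-1.1)] 6
scene 141 z [0.0145 0.0197 0.1034]
```

The column came out beyond the go exit (axis x≈0.654, exit at 0.646) with no contact force felt. Now lifting it and taking it to the no-go line.

Emit:
play_rows([
  [0,0,0.3,0,0,0,-1],
  [0,0,0.6,0,0,0,-1],
  [0,0,0.8,0,0,0,-1],
  [0,0,0.6,0,0,0,-1],
  [0,0,0.3,0,0,0,-1],
  [-0.3,0.35,0,0,0,0.2,-1],
  [-0.7,0.8,0,0,0,0.5,-1],
  [-0.8,0.9,0,0,0,0.5,-1],
  [-0.8,0.9,0,0,0,0.5,-1],
  [-0.8,0.9,0,0,0,0.5,-1],
])

```text
time_s: 17.43
tool_pos: [0.5669, -0.0033, 0.1097]
tcp_rot: [-0.001, 0.635, 0.772, -0.001]
ft_force: [0.3, 1.1, -1.8]
width: 0.0268
```

Emit:
play_rows([
  [-0.8,0.9,0,0,0,0.5,-1],
  [-0.8,0.9,0,0,0,0.5,-1],
  [-0.8,0.9,0,0,0,0.5,-1],
  [-0.4,0.4,0,0,0,0.4,-1],
  [-0.2,0.15,0,0,0,0,-1],
  [0,0,0,0,0,0,-1],
  [0,0,0,0,0,0,-1],
  [0,0,0,0,0,0,-1],
])

```text
time_s: 18.1
tool_pos: [0.4957, 0.0759, 0.1113]
tcp_rot: [0.0, 0.57, 0.821, 0.0]
ft_force: [0.1, 0.2, -0.5]
width: 0.027
```

```bash
python3 col.py e;  python3 -c "
from h import *
s=ctrl.state(); print(s['tcp_rot']); x=np.array([.9367,.3502]);y=np.array([-.3502,.9367]);t=s['tool_pos'][:2]-[.5432,.0932];print('along,lat TCP',t@x,t@y)"
```

```text
t 18.1 tcp [0.4957 0.0759 0.1113] F [ 0.1   0.19 -0.54] w 0.027
side 555 z [0.0735 0.076  0.1687]
  axis mean [0.4956 0.0751] tilt deg [np.float64(0.5), np.float64(-1.4)] 6
scene 101 z [0.0404 0.0739 0.1424]
  axis mean [0.4953 0.0741] tilt deg [np.float64(1.5), np.float64(-0.8)] 4
[2.75042095e-04 5.70569565e-01 8.21249225e-01 7.88814398e-05]
along,lat TCP -0.05058846544019558 0.00039553785734828514
```

Emit:
play_rows([
  [-0.01,0.03,-0.3,0,0,0,-1],
  [0,0,-0.6,0,0,0,-1],
  [0,0,-0.7,0,0,0,-1],
  [0,0,-0.6,0,0,0,-1],
  [0,0,-0.3,0,0,0,-1],
  [0,0,-0.2,0,0,0,-1],
  [0,0,-0.08,0,0,0,-1],
  [0,0,0,0,0,0,-1],
  [0,0,0,0,0,0,-1],
])

```text
time_s: 18.95
tool_pos: [0.4952, 0.0774, 0.0423]
tcp_rot: [0.0, 0.57, 0.822, 0.0]
ft_force: [0.5, 0.2, -1.2]
width: 0.027
```

```bash
cat > ng.py <<'E'
from h import *
x=np.array([.9367,.3502]);y=np.array([-.3502,.9367])
s=ctrl.state();t=s['tool_pos'][:2]-[.5432,.0932];f=s['ft_force'][:2]
print('along,lat TCP',(t@x).round(4),(t@y).round(4),'z',s['tool_pos'][2].round(4),'F along,lat',(f@x).round(1),(f@y).round(1),s['time_s'])
E
python3 col.py f; python3 ng.py; python3 - <<'E'
from h import *
d=load('side_f'); c=load('scene_f'); a=cv2.resize(d['image'][180:270,255:365],None,fx=4,fy=4,interpolation=2); b=cv2.resize(c['image'][190:290,300:400],None,fx=3.6,fy=3.6,interpolation=2); cv2.imwrite('pics/g6.png',cv2.convertScaleAbs(np.hstack([a,b]),alpha=1.6,beta=10))
E
```

```text
t 18.95 tcp [0.4952 0.0774 0.0423] F [ 0.53  0.23 -1.16] w 0.027
side 500 z [0.0072 0.0093 0.0999]
  axis mean [0.495  0.0761] tilt deg [np.float64(-0.0), np.float64(-4.5)] 6
scene 78 z [0.0081 0.0097 0.0612]
  axis mean [0.4947 0.0757] tilt deg [np.float64(1.2), np.float64(0.6)] 4
along,lat TCP -0.0503 0.0021 z 0.0426 F along,lat -0.3 0.5 19.05
```

View pics/g6.png

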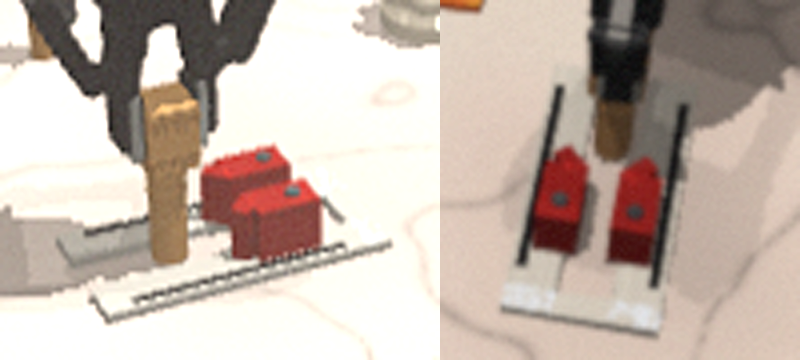

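The shaft stands between the rails, centred before the red mouth, with the foot about 4 mm up. I'll lower it 1.5 mm and advance 27 mm, short of contact.

Emit:
play_rows([
  [0.01,-0.02,-0.06,0,0,0,-1],
  [0.112,0.042,0,0,0,0,-1],
  [0.112,0.042,0,0,0,0,-1],
  [0.112,0.042,0,0,0,0,-1],
  [0.112,0.042,0,0,0,0,-1],
  [0.112,0.042,0,0,0,0,-1],
  [0.112,0.042,0,0,0,0,-1],
  [0.112,0.042,0,0,0,0,-1],
  [0.112,0.042,0,0,0,0,-1],
  [0.112,0.042,0,0,0,0,-1],
])

```text
time_s: 19.88
tool_pos: [0.5201, 0.0865, 0.0401]
tcp_rot: [-0.0, 0.57, 0.822, -0.0]
ft_force: [0.4, 0.5, -1.2]
width: 0.0269
```

Emit:
play_rows([
  [0.037,0.014,0,0,0,0,-1],
  [0.037,0.014,0,0,0,0,-1],
  [0.037,0.014,0,0,0,0,-1],
  [0,0,0,0,0,0,-1],
])

```text
time_s: 20.22
tool_pos: [0.5227, 0.0875, 0.0401]
tcp_rot: [0.0, 0.57, 0.822, 0.0]
ft_force: [1.0, 0.0, -1.1]
width: 0.0273
```

```bash
python3 ng.py
```

```text
along,lat TCP -0.0212 0.0018 z 0.0401 F along,lat 1.0 -0.3 20.2167
```

Emit:
play_rows([
  [0.037,0.014,0,0,0,0,-1],
  [0.037,0.014,0,0,0,0,-1],
  [0.037,0.014,0,0,0,0,-1],
  [0,0,0,0,0,0,-1],
])

```text
time_s: 20.55
tool_pos: [0.5256, 0.0885, 0.0402]
tcp_rot: [0.0, 0.57, 0.822, 0.0]
ft_force: [0.2, 1.2, -1.9]
width: 0.027
```

Emit:
play_rows([
  [0.037,0.014,0,0,0,0,-1],
  [0,0,0,0,0,0,-1],
  [0,0,0,0,0,0,-1],
])

```text
time_s: 20.8
tool_pos: [0.5259, 0.0888, 0.04]
tcp_rot: [-0.0, 0.57, 0.822, -0.0]
ft_force: [-0.6, 0.4, -1.3]
width: 0.027
```

```bash
python3 ng.py
```

```text
along,lat TCP -0.0177 0.002 z 0.04 F along,lat -0.4 0.6 20.8
```

Emit:
play_rows([
  [0.037,0.014,0,0,0,0,-1],
  [0,0,0,0,0,0,-1],
  [0,0,0,0,0,0,-1],
])

```text
time_s: 21.05
tool_pos: [0.5262, 0.089, 0.0398]
tcp_rot: [-0.001, 0.57, 0.822, -0.001]
ft_force: [-3.5, -0.1, 1.4]
width: 0.0269
```

```bash
python3 ng.py
```

```text
along,lat TCP -0.0174 0.002 z 0.0398 F along,lat -3.3 1.1 21.05
```

Emit:
play_rows([
  [0.024,0.018,0,0,0,0,-1],
  [0,0,0,0,0,0,-1],
  [0,0,0,0,0,0,-1],
])

```text
time_s: 21.3
tool_pos: [0.5263, 0.0892, 0.0398]
tcp_rot: [-0.001, 0.57, 0.822, -0.001]
ft_force: [-6.3, -1.3, 1.7]
width: 0.0274
```

```bash
python3 ng.py
```

```text
along,lat TCP -0.0172 0.0021 z 0.0398 F along,lat -6.3 1.0 21.3
```

Emit:
play_rows([
  [0,0,0,0,0,0,-1],
])

```text
time_s: 21.38
tool_pos: [0.5263, 0.0891, 0.0398]
tcp_rot: [-0.001, 0.57, 0.822, -0.001]
ft_force: [-5.9, -1.2, 1.7]
width: 0.0266
```

```bash
python3 ng.py; python3 col.py g
```

```text
along,lat TCP -0.0172 0.0021 z 0.0398 F along,lat -6.0 0.9 21.3833
t 21.38 tcp [0.5263 0.0891 0.0398] F [-5.9  -1.21  1.67] w 0.0266
side 667 z [0.008  0.0095 0.0972]
  axis mean [0.5304 0.0821] tilt deg [np.float64(-11.3), np.float64(13.3)] 6
scene 357 z [0.0072 0.0082 0.0436]
  axis mean [0.5289 0.089 ] tilt deg [np.float64(9.6), np.float64(2.9)] 4
```

Both jaws have stopped it, 6 mm before the throat as predicted. The force is 6.0 N along and only 0.9 N sideways. I'll ease to about 5 N and hold for over a second.

Emit:
play_rows([
  [-0.009,-0.003,0,0,0,0,-1],
  [0,0,0,0,0,0,-1],
  [0,0,0,0,0,0,-1],
  [0,0,0,0,0,0,-1],
  [0,0,0,0,0,0,-1],
])

```text
time_s: 21.9
tool_pos: [0.5263, 0.0891, 0.0398]
tcp_rot: [-0.001, 0.57, 0.822, -0.001]
ft_force: [-5.3, -2.4, 1.5]
width: 0.0272
```

Emit:
play_rows([
  [0,0,0,0,0,0,-1],
  [0,0,0,0,0,0,-1],
  [0,0,0,0,0,0,-1],
  [0,0,0,0,0,0,-1],
  [0,0,0,0,0,0,-1],
  [0,0,0,0,0,0,-1],
  [0,0,0,0,0,0,-1],
])

```text
time_s: 22.48
tool_pos: [0.5263, 0.0891, 0.0398]
tcp_rot: [-0.001, 0.57, 0.822, -0.001]
ft_force: [-3.8, -2.5, 1.8]
width: 0.0268
```

Emit:
play_rows([
  [0,0,0,0,0,0,-1],
  [0,0,0,0,0,0,-1],
  [0,0,0,0,0,0,-1],
  [0,0,0,0,0,0,-1],
])

```text
time_s: 22.82
tool_pos: [0.5263, 0.0891, 0.0398]
tcp_rot: [-0.001, 0.57, 0.822, -0.001]
ft_force: [-5.2, -1.0, 2.0]
width: 0.0271
```

```bash
python3 ng.py
```

```text
along,lat TCP -0.0172 0.0021 z 0.0398 F along,lat -5.3 0.9 22.8167
```

Emit:
play_rows([
  [-0.1,-0.037,0,0,0,0,-1],
  [-0.2,-0.075,0,0,0,0,-1],
  [-0.3,-0.11,0,0,0,0,-1],
  [-0.3,-0.11,0,0,0,0,-1],
  [-0.1,-0.037,0.3,0,0,0,-1],
  [0,0,0.6,0,0,0,-1],
  [0,0,0.8,0,0,0,-1],
  [0,0,0.8,0,0,0,-1],
  [0,0,0.3,0,0,0,-1],
  [0,0,0,0,0,0,-1],
])

```text
time_s: 23.65
tool_pos: [0.505, 0.0805, 0.1133]
tcp_rot: [0.002, 0.57, 0.822, 0.002]
ft_force: [1.5, -0.5, -1.5]
width: 0.0271
```

```bash
python3 ng.py; python3 col.py h; python3 - <<'E'
from h import *
for f,b in(('scene1',(138,225,120,185)),('side1',(250,366,355,450))):
    c=load(f);u0,u1,v0,v1=b;X=cloud(c)[v0:v1,u0:u1];I=c['image'][v0:v1,u0:u1].astype(int)
    m=((I[...,2]-I[...,0]>45)&(X[...,2]>-.01)&(X[...,2]<.03)).astype(np.uint8)
    n,l,st,_=cv2.connectedComponentsWithStats(m); k=1+np.argmax(st[1:,4]); P=X[l==k]
    top=P[P[:,2]>.014]; fl=P[P[:,2]<.009]
    for q in(P,top,fl): print(f,len(q),cv2.minAreaRect((q[:,:2]*1000).astype(np.float32)))
    print('floor z',np.median(fl[:,2]))
E
```

```text
along,lat TCP -0.0403 0.0015 z 0.1133 F along,lat 1.2 -1.0 23.65
t 23.65 tcp [0.505  0.0805 0.1133] F [ 1.49 -0.5  -1.46] w 0.0271
side 696 z [0.008  0.0106 0.1704]
  axis mean [0.5216 0.0911] tilt deg [np.float64(13.4), np.float64(-4.4)] 3
scene 142 z [0.025  0.0334 0.1424]
  axis mean [0.5116 0.0825] tilt deg [np.float64(-35.5), np.float64(-13.9)] 3
scene1 1879 ((497.21868896484375, -341.5317077636719), (143.48074340820312, 120.13746643066406), 69.58625030517578)
scene1 258 ((500.8373107910156, -331.8085632324219), (122.73126983642578, 120.13746643066406), 69.58625030517578)
scene1 1618 ((492.4363708496094, -348.2398986816406), (127.40203094482422, 108.15070343017578), 69.81196594238281)
floor z 0.00447663060464365
side1 5636 ((500.241455078125, -331.80517578125), (121.1817626953125, 119.713134765625), 69.47021484375)
side1 1051 ((500.241455078125, -331.80517578125), (121.1817626953125, 119.713134765625), 69.47021484375)
side1 4543 ((501.7721252441406, -331.86260986328125), (119.22972106933594, 116.34044647216797), 69.44458770751953)
floor z 0.005183410441958247
```

The no-go check is done: pushed at about 5 N for 1.5 s, backed out and lifted. The tray centre is (0.5005,-0.3318). Carrying it there.

Emit:
play_rows([
  [0,-0.5,0,0,0,-0.3,-1],
  [0,-1,0,0,0,-0.5,-1],
  [0,-1,0,0,0,-0.5,-1],
  [0,-1,0,0,0,-0.5,-1],
  [0,-1,0,0,0,-0.5,-1],
  [0,-1,0,0,0,-0.5,-1],
  [0,-1,0,0,0,-0.5,-1],
  [0,-1,0,0,0,-0.5,-1],
  [0,-1,0,0,0,-0.5,-1],
  [0,-1,0,0,0,-0.5,-1],
])

```text
time_s: 24.58
tool_pos: [0.5009, -0.1587, 0.1083]
tcp_rot: [-0.001, 0.73, 0.684, -0.001]
ft_force: [0.1, -0.6, -2.5]
width: 0.027
```

Emit:
play_rows([
  [0,-1,0,0,0,-0.5,-1],
  [0,-1,0,0,0,-0.5,-1],
  [0,-1,0,0,0,-0.5,-1],
  [0,-1,0,0,0,-0.5,-1],
  [-0.05,-1,0,0,0,-0.5,-1],
  [-0.05,-1,0,0,0,-0.5,-1],
  [-0.05,-0.6,0,0,0,-0.4,-1],
  [0,-0.3,0,0,0,0,-1],
  [0,0,0,0,0,0,-1],
  [0,0,0,0,0,0,-1],
])

```text
time_s: 25.42
tool_pos: [0.4983, -0.329, 0.1093]
tcp_rot: [-0.001, 0.822, 0.57, -0.0]
ft_force: [-0.1, 1.2, -0.3]
width: 0.0272
```

```bash
python3 col.py i
```

```text
t 25.42 tcp [ 0.4983 -0.329   0.1093] F [-0.14  1.23 -0.28] w 0.0272
side 1192 z [0.0071 0.0074 0.1666]
scene 157 z [0.0071 0.0073 0.1675]
```

Emit:
play_rows([
  [0,0,-0.3,0,0,0,-1],
  [0,0,-0.6,0,0,0,-1],
  [0,0,-0.6,0,0,0,-1],
  [0,0,-0.5,0,0,0,-1],
  [0,0,-0.3,0,0,0,-1],
  [0,0,-0.1,0,0,0,-1],
  [0,0,-0.06,0,0,0,-1],
  [0,0,0,0,0,0,-1],
  [0,0,0,0,0,0,-1],
])

```text
time_s: 26.27
tool_pos: [0.4995, -0.3301, 0.0494]
tcp_rot: [0.001, 0.822, 0.57, 0.0]
ft_force: [-0.2, 0.0, -0.3]
width: 0.0272
```

Emit:
play_rows([
  [0,0,-0.03,0,0,0,-1],
  [0,0,-0.03,0,0,0,-1],
  [0,0,0,0,0,0,-1],
  [0,0,0,0,0,0,-1],
])

```text
time_s: 26.6
tool_pos: [0.499, -0.3298, 0.0474]
tcp_rot: [0.0, 0.822, 0.57, 0.0]
ft_force: [0.3, 0.5, -1.3]
width: 0.0273
```

Emit:
play_rows([
  [0,0,-0.03,0,0,0,-1],
  [0,0,-0.03,0,0,0,-1],
  [0,0,-0.03,0,0,0,-1],
  [0,0,0,0,0,0,-1],
  [0,0,0,0,0,0,-1],
])

```text
time_s: 27.02
tool_pos: [0.4988, -0.3296, 0.0447]
tcp_rot: [-0.0, 0.822, 0.57, -0.0]
ft_force: [-0.8, 0.2, -1.5]
width: 0.027
```

Emit:
play_rows([
  [0,0,-0.02,0,0,0,-1],
  [0,0,-0.02,0,0,0,-1],
  [0,0,0,0,0,0,-1],
  [0,0,0,0,0,0,-1],
])

```text
time_s: 27.35
tool_pos: [0.4989, -0.3297, 0.0439]
tcp_rot: [-0.0, 0.822, 0.57, 0.0]
ft_force: [0.6, -0.3, -1.6]
width: 0.0266
```

Emit:
play_rows([
  [0,0,-0.02,0,0,0,-1],
  [0,0,-0.02,0,0,0,-1],
  [0,0,0,0,0,0,-1],
  [0,0,0,0,0,0,-1],
])

```text
time_s: 27.68
tool_pos: [0.499, -0.3298, 0.0437]
tcp_rot: [0.0, 0.822, 0.57, -0.0]
ft_force: [-2.7, 1.4, 5.6]
width: 0.0272
```

Emit:
play_rows([
  [0,0,-0.02,0,0,0,-1],
  [0,0,0,0,0,0,-1],
  [0,0,0,0,0,0,-1],
])

```text
time_s: 27.93
tool_pos: [0.499, -0.3298, 0.0437]
tcp_rot: [0.0, 0.822, 0.57, -0.0]
ft_force: [-3.0, 2.3, 7.9]
width: 0.0277
```

Seated on the tray floor. Easing off the press, opening slowly, then rising straight up.

Emit:
play_rows([
  [0,0,0.03,0,0,0,-1],
  [0,0,0,0,0,0,-0.35],
  [0,0,0,0,0,0,-0.3],
  [0,0,0,0,0,0,-0.2],
  [0,0,0,0,0,0,-0.1],
  [0,0,0,0,0,0,0.1],
  [0,0,0,0,0,0,0.2],
  [0,0,0,0,0,0,0.2],
  [0,0,0,0,0,0,0.2],
])

```text
time_s: 28.68
tool_pos: [0.4989, -0.3297, 0.043]
tcp_rot: [-0.0, 0.822, 0.57, -0.0]
ft_force: [0.5, 0.7, -0.5]
width: 0.0512
```

Emit:
play_rows([
  [0,0,0.3,0,0,0,0.2],
  [0,0,0.6,0,0,0,0.2],
  [0,0,0.8,0,0,0,0.2],
  [0,0,1,0,0,0,0.2],
  [0,0,1,0,0,0,0.2],
  [0,0,1,0,0,0,0.2],
  [0,0,0.8,0,0,0,0.2],
  [0,0,0.4,0,0,0,0.2],
  [0,0,0,0,0,0,0.2],
  [0,0,0,0,0,0,0.2],
])

```text
time_s: 29.52
tool_pos: [0.499, -0.3298, 0.1909]
tcp_rot: [0.0, 0.822, 0.57, 0.0]
ft_force: [-0.9, -0.2, -1.2]
width: 0.0515
```

```bash
python3 - <<'E'
from h import *
s=ctrl.state(); print(s['time_s'],s['tool_pos'],s['width'])
c=snap('scene','sceneF');d=snap('side','sideF')
a=cv2.resize(d['image'],(440,330)); b=cv2.resize(c['image'][60:260,60:320],None,fx=1.65,fy=1.65,interpolation=2)[:330]
h=np.zeros((330,b.shape[1],3),np.uint8);h[:b.shape[0]]=b
cv2.imwrite('pics/fin.png',cv2.convertScaleAbs(np.hstack([a[:,:360],h]),alpha=1.5))
# moved things: scene difference at bystanders
o=load('scene1')
for n,bx in dict(pinn=(410,470,335,395),arc=(185,265,270,350),pot=(90,140,180,230)).items():
    for q in(o,c):
        X=cloud(q)[bx[2]:bx[3],bx[0]:bx[1]];m=(X[...,2]>.02)&(X[...,2]<.1);print(n,X[m].mean(0).round(4),end=' ')
    print()
X=cloud(c);m=(np.hypot(X[...,0]-.5,X[...,1]+.331)<.04)&(X[...,2]>.09)&(X[...,2]<.11);print('top',np.median(X[m],0),m.sum(),cv2.minAreaRect((X[m][:,:2]*1e3).astype(np.float32)))
E
```

```text
29.5167 [ 0.49899979 -0.32977316  0.19090186] 0.051518476218188496
pinn [0.6807 0.3306 0.0592] pinn [0.6807 0.3306 0.0591] 
arc [7.719e-01 7.000e-04 6.960e-02] arc [7.72e-01 7.00e-04 6.94e-02] 
pot [ 0.705  -0.3144  0.0572] pot [ 0.705  -0.3145  0.0571] 
top [ 0.50064587 -0.32619847  0.09869464] 190 ((498.5621337890625, -330.42376708984375), (31.692441940307617, 28.514259338378906), 69.14728546142578)
```

View pics/fin.png

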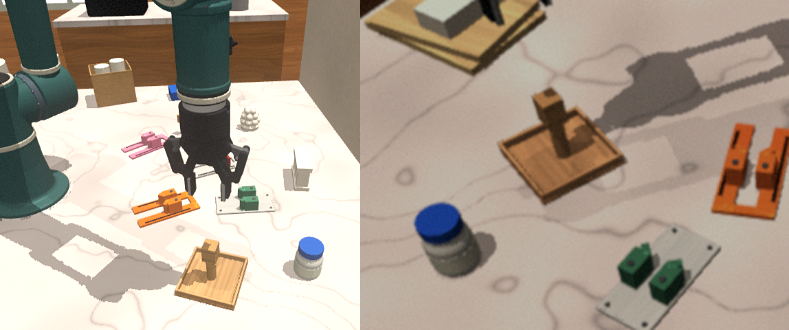

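The column stands upright in the tray, (210,260) left and (560,130) right. The gripper is clear of it and the bystanders haven't moved. Handing in.

```bash
python3 -c "
from h import *
print(ctrl.sign_off())"
```

```text
the job is handed in; nothing more can be done
None
```

The job is handed in. The column passed the go gauge, was stopped by the no-go gauge, and now stands upright near the middle of the tray with the gripper clear. The clock stood at 29.5 s of the 72 s allowed.

- **Go gauge:** I pushed the column through from the mouth to about 8 mm past the exit point, with the foot about 2 mm above the plate. I read no contact force above sensor noise (about 1–2 N).
- **No-go gauge:** Both jaws stopped the shaft about 6 mm before the throat, as predicted. I held the push for about 1.4 s, with readings of about 4.4–5.8 N along the gap. The highest reading on a gauge was about 6.3 N.
- **Tray:** The foot came down with at most about 8 N before I eased off and let go. In the last scene image the column's top measures within about 3 mm of the tray centre and at the right height. The pinnacle, arcade and pot read the same positions to within 0.2 mm.

**What disagreed:** The finger tips sat about 28 mm behind the stated TCP. My first grasp therefore held only the top few mm of the capital; I set the column back down and regripped deeper. In open space, tilt estimates were mostly under 2°, with two readings of about 4.5° from the side camera beside the gauges. Next to the red jaws the readings were unusable, because the jaws got into the fit. There I relied on the tool's own orientation, which stayed vertical.

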